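# Register a steel instrument case and hold its window to the inspection camera

## Robot

A 7-joint arm with a two-finger parallel gripper is mounted at the origin on the work surface. World frame = base frame: x ahead of the robot, y to its left, z up, the work surface at z = 0. Lengths are in mm, angles in rad, forces in N, time in s.
With the tool pointing down it reaches from about 400 to 875 mm from the base axis. Payload 4.4 kg.
Tool frame: the origin (TCP) lies midway between the tips of the shut fingers; the grasp point (between the pads) lies 19 mm behind it; z points along the fingers, y is the line along which they close (so a half turn about z gives the same grasp; the last joint's range is limited). The gripper opens to 85 mm and grips with 20 to 120 N. Pads are 22 mm wide; open, the fingers measure 114 mm over their backs; the gripper's body (76 mm by 85 mm) begins 54 mm behind the grasp point. The pads swing forward as they close: fully open they stand 13 mm farther back than shut.
Start: joints at [1.122, 0.628, 0.038, 1.517, -0.027, 0.996, -0.02], TCP at [242.817, -602.958, 201.613] pointing down, gripper open.
Joint ranges: [-3.06, 3.06], [-0.37, 2.12], [-1.25, 1.32], [0.18, 2.47], [-1.1, 4.24], [0.23, 1.98], [-2.94, 2.94]. Speed limits (rad/s): [2.57, 2.57, 3.14, 3.14, 3.14, 3.14, 3.14].

## Interface

Orientations are given as [roll, pitch, yaw] about the fixed x, y, z axes, in that order (R = Rz(yaw) Ry(pitch) Rx(roll)).
In Python, from cell import read_state, get_image, finish_job gives the robot as it stands.
- The arm moves only by the tool send_rows, never from a script. Its argument "series" is a list of rows, each an object of numbers: "ax", "ay", "az": the turn, a rotation vector about the tool's x, y, z in rad; "dx", "dy", "dz": the shift along the tool's x, y, z in cm; "hand": the closure, from 0 (fully open) to 1 (shut). In form: [{"ax": .., "ay": .., "az": .., "dx": .., "dy": .., "dz": .., "hand": ..}, ...]. A call has 1 to 10 rows; each row is the pose to reach, as a shift and turn from the pose commanded when the call began, along the tool's axes at that moment; what a row does not reach only later rows make up. A row lasts 1/10 s, in which the tool goes at most 50 mm and 8.59 degrees, less where a joint would pass 70% of its speed; a pose out of reach is approached as far as the arm can. A call with a gripper value outside its range is refused whole. The fingers move at their own pace and stop on an object; the grip force is fixed at half the most. Time passes only in rows, so rows that repeat a pose let the fingers close. It gives the time, the measured TCP pose, the force, the opening and the grip force at its end, in the units of the state.
- read_state(): the state, without advancing time (a new reading comes with each control period).
- get_image(name): name is "side" or "top" or "wrist"; returns a dict with "pixels" (420x560x3 uint8, red, green, blue), "mtx" (3x3 intrinsics, pixels), "R" (3x3) and "t" (3): a world point X has camera coordinates R X + t. Camera axes: x right, y down, z forward; pixel columns grow to the right and rows downward; lengths in mm; the calibration is good to about 2 mm. A picture is of the moment at which its call begins. There is no depth.
- finish_job(): hands the job in; it is judged then, once.
The state is a dict: "clock": time; "qpos": joint angles; "qd": joint speeds; "tau": joint torques, N m; "eef_pos": TCP position; "tool_rot": TCP orientation; "force": force on the tool from outside, world axes, zero at the start; "torque": the same for the moment, N m; "width": finger opening in mm; "gripper_force": force on a finger pad.
Only numpy, scipy, OpenCV 4.12 (cv2) and the standard library are available. Lean on these libraries where they do the work, as an engineer would, in place of code of your own. Each camera call takes 0.05 s, during which the arm holds its last target. There are 200 camera calls.

## Task

Push the long steel instrument case that lies askew on the locating plate fully home against the plate's two side stops and its end stop, so that it lies square in the corner. Then pick it up and hold it out in the air to the inspection camera, the round window in its end 100 mm in front of the lens, centred on the lens and squarely facing it (the camera looks obliquely down, so that end is tipped up), with the lid side up and not rolled to either side. Do not touch the camera or its stand or disturb the vials and the short case, and finish while still holding the case there, quite still: it is not put down again.

Things in the scene. Friction and masses are not known exactly. Their poses are not given: they have to be found in the camera images.
- case_center (a point): Centre (half-way up) of the instrument case: loose closed steel box 120 mm long (x), 46 wide (y), 40 high (z), 0.2 to 0.4 kg, lid up on the locating plate, 25 to 75 mm short of the stops, up to 0.3 rad askew. x points along it to the end with the round window, z out of the lid. Its plain long sides can be gripped across the 46 mm.
- window (a point): Centre of the round dark window (29 mm across its rim) in the case's +x end face; 60 mm from the case's centre along x and 4.5 mm below it. Axes as the case's.
- home (a point): Where the case's centre is, with axes as the case's, when it is fully home: the side stop faces lie 23 mm in +y of here, the end stop face 60 mm in +x, the plate's top 20 mm below.
- plate_mid (a point): Middle of the top of the locating plate, a fixed aluminium plate 240 (x) by 190 (y) by 8 mm, turned up to 0.3 rad about the vertical; axes as home's. Home is 40 mm in x, 37 mm in y from here.
- side_stops (a point): Midway between the faces of the two side stops, dark steel blocks that the case's +y long side goes against. They stand 12 mm proud of the plate, are 14 mm long (x), 16 mm thick, and leave 70 mm free between them (room for a finger). Point at half their height, axes as home's.
- end_stop (a point): Middle of the face of the end stop, a dark steel block 20 mm wide (y) and 12 mm proud of the plate; the case's window end goes against it, below the window. Axes as home's.
- focus (a point): Point 100 mm in front of the camera's lens on its axis, where the window's centre belongs. x points from here to the lens (25 degrees upwards from level), y is level, z up and leaning away from the camera. The case is presented properly when its axes are parallel to these.
- lens (a point): Front of the camera's lens, a black barrel 42 mm across on a white head 50 mm wide and high, 62 long, on a post with a grey foot 110 by 120 mm, fixed on the far side of the table, about 275 mm high in all. The lens is 235 mm above the table and looks along its -x, towards the robot's side and 25 degrees down. Axes as the focus point's.
- vial_a_mid (a point): Bystander: centre of a standing glass vial, 25 mm across, 50 mm high, loose. z up.
- vial_b_mid (a point): Bystander: centre of another such vial.
- vial_c_mid (a point): Bystander: centre of a third such vial.
- short_case_mid (a point): Bystander: centre of a short steel case, 75 by 50 by 30 mm, without a window, loose on the table. Leave it alone.
Things that resemble listed ones, but are neither listed nor needed, are in the scene too. Leave any red look-alike of the part that bears case_center alone.

How it is judged:
By the outcome, as a careful person would: the job done as asked, in the order asked, and still so for the second after the job is handed in, while the arm keeps its last pose, push and grip.
It also fails if it takes over 72 s, if anything falls off the work surface, if the arm or the gripper's body presses on something with over 40 N, if the wrist force passes 120 N, or if a joint passes its speed limit or range.

## Working session

There is one attempt and no reset: what is moved stays moved. The work goes in short steps, Python scripts to look and compute and a tool call to move; the robot and the scene stay as the last step left them, time stands still between calls to the robot, and variables do not carry over. Pictures are saved under pics/ and viewed, at most 10 in all, crops included, and the job is handed in when it is done.

Besides the shell and the picture viewer there is one more tool, called as name(argument=value, ...), one argument or row to a line, values as JSON. send_rows: Moves the arm, as the interface text tells. Its arguments: {"type":"object","properties":{"series":{"type":"array","items":{"type":"object","properties":{"ax":{"type":"number"},"ay":{"type":"number"},"az":{"type":"number"},"dx":{"type":"number"},"dy":{"type":"number"},"dz":{"type":"number"},"hand":{"type":"number"}}}}},"required":["series"]}

```bash
ls; mkdir -p pics
python3 - <<'E'
from cell import *
import cv2,numpy as np
ims=[]
for n in ("top","side"):
    g=get_image(n); cv2.imwrite(f"pics/{n}0.png",cv2.cvtColor(g["pixels"],cv2.COLOR_RGB2BGR))
    print(n,g["mtx"],g["R"],g["t"],-np.array(g["R"]).T@np.array(g["t"]))
print(read_state())
E
```

```text
pics
top [[546.62464476   0.         280.64379931]
 [  0.         546.62464476 211.26606554]
 [  0.           0.           1.        ]] [[-0.00195849 -0.99994983 -0.00982304]
 [-0.98887995  0.00339735 -0.14867719]
 [ 0.1487031   0.00942263 -0.98883699]] [ -24.15018918  528.13894723 1428.19212276] [ 309.84211905  -39.40057322 1490.5341911 ]
side [[495.83983697   0.         280.60094627]
 [  0.         495.83983697 210.03903122]
 [  0.           0.           1.        ]] [[-0.86622753 -0.49963755  0.00348973]
 [-0.24853787  0.42481305 -0.87049572]
 [ 0.43344987 -0.75491469 -0.49216362]] [426.79133788 281.77336875 768.15382507] [106.77358988 673.43058114 621.85048789]
{'clock': 0.1, 'qpos': array([ 1.12219891,  0.62928903,  0.03844798,  1.51826545, -0.0269941 ,
        0.99633874, -0.01999415]), 'qd': array([-8.05925976e-04, -1.70274708e-03,  2.57840528e-05, -1.42350200e-03,
        1.56711911e-03, -9.40445879e-04, -6.85636198e-04]), 'tau': array([ 4.30049040e-03, -5.64526105e+01,  1.23092070e+00, -1.93971276e+01,
        1.12853866e-02,  5.46235489e-03,  4.72638317e-05]), 'eef_pos': array([ 242.57480404, -602.36201207,  200.75905484]), 'tool_rot': array([-3.13981039e+00,  2.71203192e-05,  3.82803954e-01]), 'force': array([0.31591364, 0.22995269, 0.18985991]), 'torque': array([-0.01739638,  0.03501082, -0.05236647]), 'gripper_force': 0.0, 'width': 85.25769886230057}
```

View pics/top0.png

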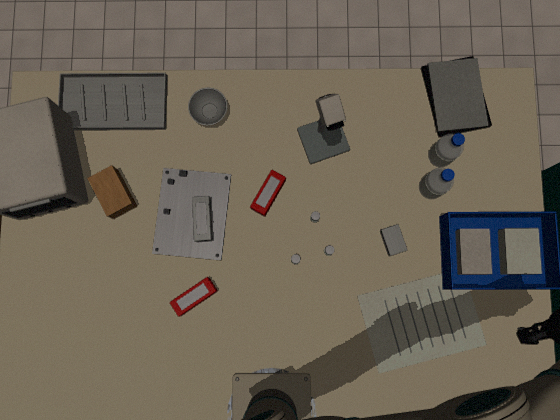

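View pics/side0.png

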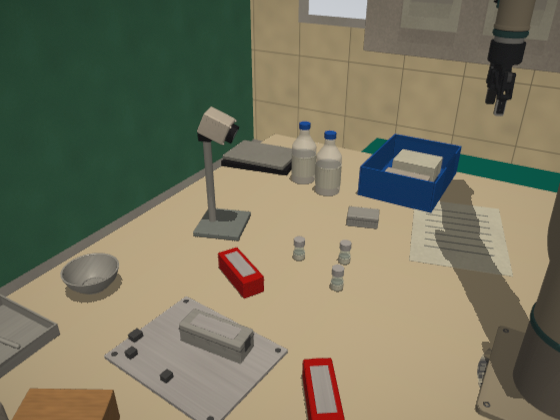

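Top view: the plate is at about (193,214). The side stops are at (171,182) and (166,211), the end stop at (183,173) and the case at (202,218). The inspection camera is at (330,115), with three vials around (313,240), the short case at (393,240) and red look-alikes at (268,192) and (193,296). The side view agrees with this. Next I'll enlarge both.

Run:
```python
import cv2,numpy as np
a=cv2.imread("pics/top0.png");b=cv2.imread("pics/side0.png")
def up(im,x0,y0,w,h,k): return cv2.resize(im[y0:y0+h,x0:x0+w],(w*k,h*k),interpolation=cv2.INTER_CUBIC)
A=up(a,145,160,100,110,4)   #400x440
C=up(a,290,85,70,84,2)    #
B=up(b,100,290,200,125,2)    #400x250
D=up(b,185,100,66,145,2)
out=np.zeros((600,800,3),np.uint8)
out[:440,:400]=A; out[:250,400:800]=B; out[250:540,400:532]=D; 
C=up(a,290,85,66,84,4)
out[250:586,534:798]=C
cv2.imwrite("pics/c1.png",np.clip(out*1.3,0,255).astype(np.uint8))
```

```text
(no output)
```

View pics/c1.png

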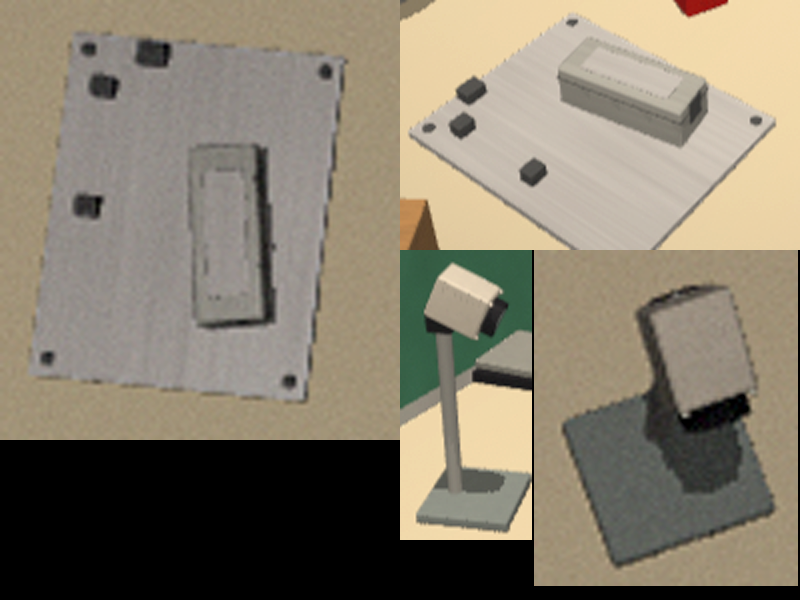

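The two side stops (103,87 and 87,205 in the crop) and the end stop (153,53) are clear. I'll triangulate from hand-picked corners.

```bash
cat > h.py <<'E'
import numpy as np, cv2
from scipy.spatial.transform import Rotation as Ro
from cell import *
CAL={}
def cal(g): return np.array(g["mtx"]),np.array(g["R"]),np.array(g["t"])
def ray(c,p):
    K,R,t=c; d=R.T@np.linalg.inv(K)@np.array([p[0],p[1],1.]); return -R.T@t,d/np.linalg.norm(d)
def onz(c,p,z):
    o,d=ray(c,p); return o+d*(z-o[2])/d[2]
def tri(rays):
    A=np.zeros((3,3));b=np.zeros(3)
    for o,d in rays:
        P=np.eye(3)-np.outer(d,d);A+=P;b+=P@o
    X=np.linalg.solve(A,b)
    return X,max(np.linalg.norm((np.eye(3)-np.outer(d,d))@(X-o)) for o,d in rays)
def snap(n,f):
    g=get_image(n);cv2.imwrite(f"pics/{f}.png",cv2.cvtColor(g["pixels"],cv2.COLOR_RGB2BGR))
    np.savez(f"pics/{f}.npz",mtx=g["mtx"],R=g["R"],t=g["t"]);return g["pixels"],cal(g)
def load(f): return cal(np.load(f"pics/{f}.npz"))
def uncrop(p,k,off,org=(0,0)): return [(p[i]-org[i]+.5)/k-.5+off[i] for i in (0,1)]
def delta(pos,R):
    """tool-frame shift (cm) and rotvec from measured pose to target"""
    s=read_state(); R0=Ro.from_euler('xyz',s["tool_rot"])
    d=R0.inv().apply(np.array(pos)-s["eef_pos"])/10; r=(R0.inv()*R).as_rotvec()
    print("shift cm",d.round(3),"rot",r.round(4)); return d,r
E
python3 - <<'E'
from h import *
_,ct=snap("top","top1");_,cs=snap("side","side1")
A=lambda p:uncrop(p,4,(145,160)); B=lambda p:uncrop(p,2,(100,290),(400,0))
C=lambda p:uncrop(p,4,(290,85),(534,250)); D=lambda p:uncrop(p,2,(185,100),(400,250))
for n,a,b in [("TL",A((73,33)),B((410,132))),("TR",A((345,60)),B((573,13))),("BR",A((305,400)),B((775,122))),
 ("cTL",A((190,146)),B((588,38))),("cTL?",A((190,146)),B((559,73))),("cTR",A((258,144)),B((588,38))),("cBR",A((265,322)),B((707,84))),("cBL",A((197,327)),B((682,117))),
 ("lens",C((717,420)),D((499,318))),("headnearL",C((682,405)),D((503,298))),("footBL",C((615,565)),D((507,530))),("footTL",C((565,427)),D((417,517)))]:
    X,e=tri([ray(ct,a),ray(cs,b)]); print(n,X.round(1),round(e,1))
print("BL z8",onz(ct,A((32,375)),8).round(1))
for n,p in [("s1",(103,86)),("s2",(86,205)),("e",(152,53))]: print(n,onz(ct,A(p),20).round(1))
for n,p in [("foot",(565,427)),("foot",(615,565)),("foot",(775,510))]: print(n,onz(ct,C(p),8).round(1))
for n,p in [("v",(315,216)),("v",(329,250)),("v",(295,259)),("short",(393,240)),("red",(268,192))]: print(n,onz(ct,p,45).round(0))
g=get_image("wrist");K,R,t=cal(g);s=read_state();T=Ro.from_euler('xyz',s["tool_rot"]).as_matrix()
print("wristcam in tool",T.T@(-R.T@t-s["eef_pos"]),(R@T).round(3),K[0,0])
E
```

```text
TL [655.7 301.9   6.7] 0.8
TR [636.9 113.    6. ] 0.5
BR [400.9 137.4   3.7] 0.3
cTL [554.2 201.   78.6] 10.2
cTL? [568.8 212.4  40.5] 1.4
cTR [571.2 167.2  43.5] 0.6
cBR [451.5 160.8  41.3] 0.9
cBL [447.3 205.2  44.7] 0.1
lens [ 700.1 -157.5  236.7] 0.3
headnearL [ 691.  -138.7  268.8] 8.6
footBL [ 667.7 -107.3    2.5] 0.8
footTL [767.5 -72.2   7.2] 1.0
BL z8 [418.3 322.9   8. ]
s1 [615.8 277.6  20. ]
s2 [533.1 286.9  20. ]
e [638.9 244.4  20. ]
foot [766.4 -72.7   8. ]
foot [ 667.  -106.7    8. ]
foot [ 705.8 -218.5    8. ]
v [ 514. -117.   45.]
v [ 423. -153.   45.]
v [400. -63.  45.]
short [ 449. -323.   45.]
red [580.   8.  45.]
wristcam in tool [  84.137441      0.47179571 -172.55070704] [[ 0.     1.    -0.   ]
 [-0.946  0.    -0.325]
 [-0.325  0.     0.946]] 375.038514454048
```

Run:
```python
from h import *
delta([545,215,200],Ro.from_euler('xyz',[np.pi,0,-0.1]))
```

```text
shift cm [ 58.581 -64.561   0.172] rot [-8.000e-04  2.000e-04  4.828e-01]
```

send_rows(
  series=[
    {"dx": 29.3,"dy": -32.3,"az": 0.24,"hand": 0},
    {"dx": 29.3,"dy": -32.3,"az": 0.24,"hand": 0},
    {"dx": 29.3,"dy": -32.3,"az": 0.24,"hand": 0},
    {"dx": 29.3,"dy": -32.3,"az": 0.24,"hand": 0},
    {"dx": 29.3,"dy": -32.3,"az": 0.24,"hand": 0},
    {"dx": 29.3,"dy": -32.3,"az": 0.24,"hand": 0},
    {"dx": 29.3,"dy": -32.3,"az": 0.24,"hand": 0},
    {"dx": 29.3,"dy": -32.3,"az": 0.24,"hand": 0},
    {"dx": 38,"dy": -42,"az": 0.32,"hand": 0},
    {"dx": 38,"dy": -42,"az": 0.32,"hand": 0},
  ],
)

```text
invalid input at $.series[0]: expected keys ax, ay, az, dx, dy, dz, hand
```

Run:
```python
from h import *
print(read_state()["eef_pos"],read_state()["tool_rot"])
delta([545,215,200],Ro.from_euler('xyz',[np.pi,0,-0.1]))
```

```text
[ 242.70705639 -602.67796745  201.16414605] [-3.14074530e+00 -1.37676451e-05  3.82761106e-01]
shift cm [ 58.581 -64.561   0.172] rot [-8.000e-04  2.000e-04  4.828e-01]
```

send_rows(
  series=[
    {"ax": 0,"ay": 0,"az": 0.48,"dx": 58.6,"dy": -64.5,"dz": 0,"hand": 0},
    {"ax": 0,"ay": 0,"az": 0.48,"dx": 58.6,"dy": -64.5,"dz": 0,"hand": 0},
    {"ax": 0,"ay": 0,"az": 0.48,"dx": 58.6,"dy": -64.5,"dz": 0,"hand": 0},
    {"ax": 0,"ay": 0,"az": 0.48,"dx": 58.6,"dy": -64.5,"dz": 0,"hand": 0},
    {"ax": 0,"ay": 0,"az": 0.48,"dx": 58.6,"dy": -64.5,"dz": 0,"hand": 0},
    {"ax": 0,"ay": 0,"az": 0.48,"dx": 58.6,"dy": -64.5,"dz": 0,"hand": 0},
    {"ax": 0,"ay": 0,"az": 0.48,"dx": 58.6,"dy": -64.5,"dz": 0,"hand": 0},
    {"ax": 0,"ay": 0,"az": 0.48,"dx": 58.6,"dy": -64.5,"dz": 0,"hand": 0},
    {"ax": 0,"ay": 0,"az": 0.48,"dx": 58.6,"dy": -64.5,"dz": 0,"hand": 0},
    {"ax": 0,"ay": 0,"az": 0.48,"dx": 58.6,"dy": -64.5,"dz": 0,"hand": 0},
  ],
)

```text
clock: 1.25
eef_pos: [417.0, -132.2, 201.9]
tool_rot: [3.142, -0.001, -0.097]
force: [1.3, 0.0, -0.0]
width: 85.7
gripper_force: 0.0
```

Run:
```python
from h import *
delta([545,215,200],Ro.from_euler('xyz',[np.pi,0,-0.1]))
```

```text
shift cm [  9.362 -35.798   0.196] rot [ 0.0001 -0.0009  0.0026]
```

send_rows(
  series=[
    {"ax": 0,"ay": 0,"az": 0,"dx": 9.3,"dy": -35.5,"dz": 0,"hand": 0},
    {"ax": 0,"ay": 0,"az": 0,"dx": 9.3,"dy": -35.5,"dz": 0,"hand": 0},
    {"ax": 0,"ay": 0,"az": 0,"dx": 9.3,"dy": -35.5,"dz": 0,"hand": 0},
    {"ax": 0,"ay": 0,"az": 0,"dx": 9.3,"dy": -35.5,"dz": 0,"hand": 0},
    {"ax": 0,"ay": 0,"az": 0,"dx": 9.3,"dy": -35.5,"dz": 0,"hand": 0},
    {"ax": 0,"ay": 0,"az": 0,"dx": 9.3,"dy": -35.5,"dz": 0,"hand": 0},
    {"ax": 0,"ay": 0,"az": 0,"dx": 9.3,"dy": -35.5,"dz": 0,"hand": 0},
    {"ax": 0,"ay": 0,"az": 0,"dx": 9.3,"dy": -35.5,"dz": 0,"hand": 0},
    {"ax": 0,"ay": 0,"az": 0,"dx": 9.3,"dy": -35.5,"dz": 0,"hand": 0},
    {"ax": 0,"ay": 0,"az": 0,"dx": 9.3,"dy": -35.5,"dz": 0,"hand": 0},
  ],
)

```text
clock: 2.25
eef_pos: [543.0, 209.2, 201.3]
tool_rot: [3.14, 0.001, -0.097]
force: [-0.0, -0.1, 0.9]
width: 85.5
gripper_force: 0.0
```

Run:
```python
from h import *
p,c=snap("wrist","w1"); print(read_state()["qpos"].round(2))
for n,X in [("home",(571.4,251.5,48)),("case",(510,186,48)),("s1",(615.8,277.6,20)),("s2",(533,287,20)),("e",(639,244.4,20))]:
    q=c[0]@(c[1]@np.array(X)+c[2]); print(n,(q[:2]/q[2]).round(0))
im=cv2.imread("pics/w1.png"); cv2.imwrite("pics/w1v.png",cv2.resize(im,(784,588),interpolation=cv2.INTER_CUBIC))
delta([510,186,150],Ro.from_euler('xyz',[np.pi,0,0.055]))
```

```text
[-0.47  0.53  0.08  1.71 -0.05  0.9  -2.04]
home [232. 154.]
case [311. 213.]
s1 [200. 103.]
s2 [205. 191.]
e [233.  72.]
shift cm [-3.071  2.532  5.151] rot [ 0.0016  0.0008 -0.1539]
```

View pics/w1v.png

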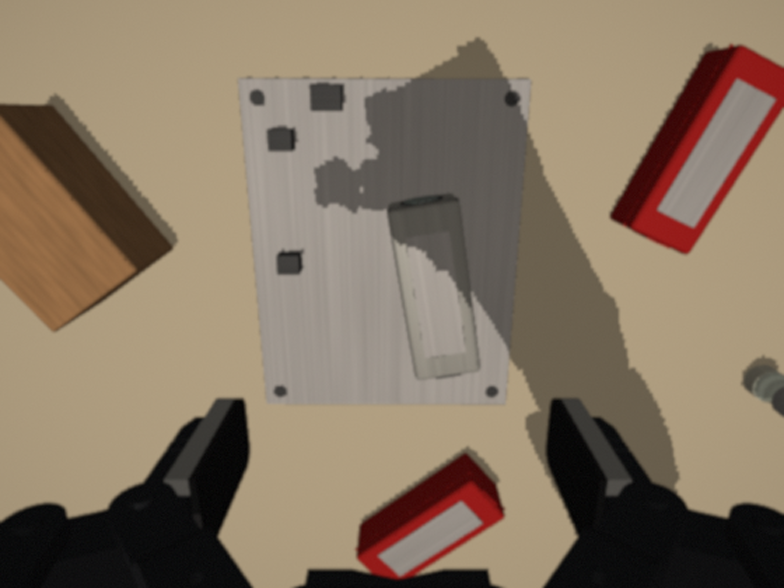

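The wrist view shows the stops, and the case with top corners at about (388,207), (460,197), (478,370) and (417,378). The dark window is at the far end (428,200), so it faces the end stop as expected. I'll refine from these.

Run:
```python
from h import *
c=load("w1"); u=lambda p:uncrop(p,1.4,(0,0))
q=[(388,208),(459,197),(479,371),(417,379)]
for z in (44,48):
    P=np.array([onz(c,u(p),z)[:2] for p in q]); print(z,P.round(1).tolist(),P.mean(0).round(1),"yaw",[round(float(np.arctan2(*(P[a]-P[b])[::-1])),3) for a,b in ((0,3),(1,2))], [np.linalg.norm(P[a]-P[b]).round(1) for a,b in ((0,3),(1,2),(0,1),(2,3))])
P=np.array([onz(c,u(p),8)[:2] for p in [(240,78),(530,79),(506,404),(268,403)]]);print(P.round(1),P.mean(0).round(1),[np.arctan2(*(P[a]-P[b])[::-1]).round(3) for a,b in ((0,3),(1,2))],[np.linalg.norm(P[a]-P[b]).round(1) for a,b in ((0,3),(1,2),(0,1),(2,3))])
ct=load("top1");A=lambda p:uncrop(p,4,(145,160))
# two-view heights: wrist + top
for n,a,b in [("TL",(73,33),(240,78)),("TR",(345,60),(530,79)),("BR",(305,400),(506,404)),("cTL",(190,146),(388,208)),("cTR",(258,144),(459,197)),("cBR",(265,322),(479,371)),("cBL",(197,327),(417,379))]:
    X,e=tri([ray(ct,A(a)),ray(c,u(b))]);print(n,X.round(1),round(e,1))
```

```text
44 [[571.7, 211.6], [574.2, 166.8], [451.9, 160.0], [449.9, 203.7]] [511.9 185.5] yaw [0.065, 0.055] [np.float64(122.1), np.float64(122.5), np.float64(44.9), np.float64(43.8)]
48 [[572.3, 211.5], [574.8, 167.2], [454.0, 160.5], [452.0, 203.7]] [513.3 185.7] yaw [0.065, 0.055] [np.float64(120.6), np.float64(121.0), np.float64(44.4), np.float64(43.2)]
[[658.4 299.2]
 [639.7 112.9]
 [401.4 135.5]
 [420.9 323.5]] [530.1 217.8] [np.float64(-0.102), np.float64(-0.095)] [np.float64(238.8), np.float64(239.3), np.float64(187.2), np.float64(188.9)]
TL [660.5 305.8 -12.6] 1.1
TR [638.5 112.4   2.7] 1.5
BR [401.1 136.2   8.1] 0.8
cTL [570.6 212.6  39.3] 0.9
cTR [572.5 166.9  37.1] 1.1
cBR [450.7 160.   42.1] 0.3
cBL [447.8 204.7  40.7] 1.0
```

Run:
```python
from h import *
delta([513,186,110],Ro.from_euler('xyz',[np.pi,0,0.06]))
delta([513,186,14],Ro.from_euler('xyz',[np.pi,0,0.06]))
```

```text
shift cm [-2.77   2.495  9.151] rot [ 0.0016  0.0008 -0.1589]
shift cm [-2.764  2.479 18.751] rot [ 0.0016  0.0008 -0.1589]
```

send_rows(
  series=[
    {"ax": 0,"ay": 0,"az": -0.16,"dx": -2.8,"dy": 2.5,"dz": 9.1,"hand": 0},
    {"ax": 0,"ay": 0,"az": -0.16,"dx": -2.8,"dy": 2.5,"dz": 9.1,"hand": 0},
    {"ax": 0,"ay": 0,"az": -0.16,"dx": -2.8,"dy": 2.5,"dz": 9.1,"hand": 0},
    {"ax": 0,"ay": 0,"az": -0.16,"dx": -2.8,"dy": 2.5,"dz": 9.1,"hand": 0},
    {"ax": 0,"ay": 0,"az": -0.16,"dx": -2.8,"dy": 2.5,"dz": 9.1,"hand": 0},
    {"ax": 0,"ay": 0,"az": -0.16,"dx": -2.8,"dy": 2.5,"dz": 9.1,"hand": 0},
  ],
)

```text
clock: 2.9
eef_pos: [515.2, 188.5, 112.3]
tool_rot: [-3.14, -0.004, 0.062]
force: [0.2, 0.0, -0.3]
width: 85.4
gripper_force: 0.0
```

Run:
```python
from h import *
p,c=snap("wrist","w2"); s=read_state(); print(s["eef_pos"],s["tool_rot"])
im=cv2.imread("pics/w2.png"); cv2.imwrite("pics/w2v.png",cv2.resize(im,(784,588),interpolation=cv2.INTER_CUBIC))
delta([513,186,14],Ro.from_euler('xyz',[np.pi,0,0.06]))
```

```text
[514.84786775 188.58699285 112.15176812] [-3.14050213 -0.00338586  0.06247183]
shift cm [-0.234  0.257  9.814] rot [-0.0011 -0.0034  0.0025]
```

View pics/w2v.png

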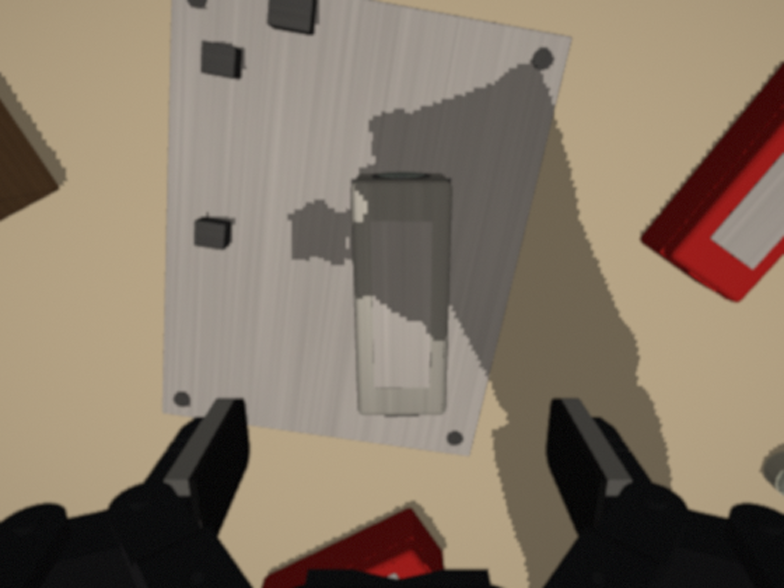

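The case now stands square and centred between the fingers (corners (352,181), (451,181), (445,414), (358,413)). Next I descend and close.

send_rows(
  series=[
    {"ax": 0,"ay": 0,"az": 0,"dx": -0.2,"dy": 0.2,"dz": 4.5,"hand": 0},
    {"ax": 0,"ay": 0,"az": 0,"dx": -0.2,"dy": 0.2,"dz": 9.6,"hand": 0},
    {"ax": 0,"ay": 0,"az": 0,"dx": -0.2,"dy": 0.2,"dz": 9.6,"hand": 0},
    {"ax": 0,"ay": 0,"az": 0,"dx": -0.2,"dy": 0.2,"dz": 9.6,"hand": 0.3},
    {"ax": 0,"ay": 0,"az": 0,"dx": -0.2,"dy": 0.2,"dz": 9.6,"hand": 0.3},
    {"ax": 0,"ay": 0,"az": 0,"dx": -0.2,"dy": 0.2,"dz": 9.6,"hand": 0.3},
  ],
)

```text
clock: 3.55
eef_pos: [513.7, 186.9, 17.7]
tool_rot: [-3.14, -0.006, 0.063]
force: [-0.7, 0.2, 0.7]
width: 59.6
gripper_force: 0.0
```

Run:
```python
from h import *
c=load("w2"); u=lambda p:uncrop(p,1.4,(0,0))
P=np.array([onz(c,u(p),48)[:2] for p in [(352,181),(451,181),(445,414),(358,413)]]);print(P.round(1),P.mean(0).round(1),[np.arctan2(*(P[a]-P[b])[::-1]).round(3) for a,b in ((0,3),(1,2))])
P=np.array([onz(c,u(p),20)[:2] for p in [(203,77),(242,77),(233,248),(195,246),(268,27),(312,32)]]);print(P.round(1))
```

```text
[[570.1 211.8]
 [572.9 167.8]
 [454.5 159.6]
 [452.3 204.6]] [512.4 185.9] [np.float64(0.061), np.float64(0.069)]
[[610.3 285.2]
 [611.4 267. ]
 [528.7 274.3]
 [528.6 293.9]
 [633.3 254.5]
 [632.5 234.5]]
```

send_rows(
  series=[
    {"ax": 0,"ay": 0,"az": 0,"dx": 0,"dy": 0,"dz": 0,"hand": 1},
    {"ax": 0,"ay": 0,"az": 0,"dx": 0,"dy": 0,"dz": 0,"hand": 1},
    {"ax": 0,"ay": 0,"az": 0,"dx": 0,"dy": 0,"dz": 0,"hand": 1},
    {"ax": 0,"ay": 0,"az": 0,"dx": 0,"dy": 0,"dz": 0,"hand": 1},
  ],
)

```text
clock: 3.95
eef_pos: [514.8, 187.7, 18.4]
tool_rot: [-3.139, -0.008, 0.063]
force: [0.3, -0.6, 13.6]
width: 1.7
gripper_force: 6.7
```

Run:
```python
from h import *
s=read_state(); print(s["force"],s["torque"],s["width"],s["eef_pos"])
delta([566,244,s["eef_pos"][2]],Ro.from_euler('xyz',[np.pi,0,-0.1]))
```

```text
[ 0.34409066 -0.6226932  13.61337789] [ 0.00114053 -0.00766219 -0.00089697] 1.6933737284797923 [514.75537484 187.65054018  18.43414953]
shift cm [ 5.469 -5.301  0.058] rot [-0.0036 -0.0074  0.163 ]
```

Run:
```python
from h import *
snap("wrist","w3");snap("side","s3")
a=cv2.imread("pics/w3.png");b=cv2.imread("pics/s3.png")[230:410,60:340]
cv2.imwrite("pics/v3.png",np.vstack([cv2.resize(a,(400,300)),cv2.resize(b,(400,257))]))
```

```text
(no output)
```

View pics/v3.png

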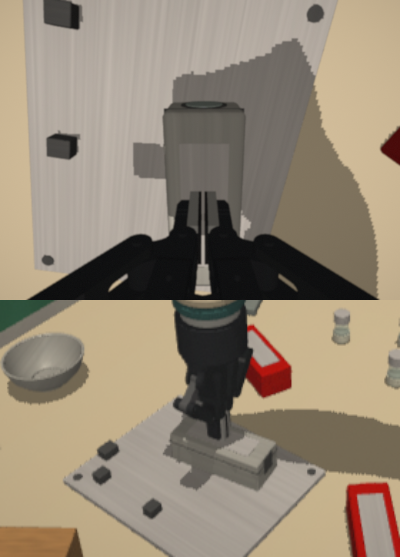

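Run:
```python
from h import *
for f in ("s3","w3"):
    c=load(f)
    for z in (8,18,48,70):
        q=c[0]@(c[1]@np.array([514.8,187.7,z])+c[2]); print(f,z,(q[:2]/q[2]).round(1))
s=read_state();c=load("w3");T=Ro.from_euler('xyz',s["tool_rot"]).as_matrix();print(T.T@(-c[1].T@c[2]-s["eef_pos"]), s["eef_pos"])
snap("top","t3")
a=cv2.imread("pics/s3.png")[280:370,150:290]
w=cv2.imread("pics/w3.png")[120:420,150:410]
o=np.zeros((600,800,3),np.uint8);o[:360,:560]=cv2.resize(a,(560,360),interpolation=cv2.INTER_CUBIC);o[360:600,:208]=cv2.resize(w,(208,240))
t=cv2.imread("pics/t3.png")[150:270,140:250];o[360:600,210:430]=cv2.resize(t,(220,240),interpolation=cv2.INTER_CUBIC)
cv2.imwrite("pics/v4.png",o)
```

```text
s3 8 [214.4 342.9]
s3 18 [214.  338.5]
s3 48 [212.9 325.2]
s3 70 [212.1 315. ]
w3 8 [282.8 247.9]
w3 18 [282.7 256. ]
w3 48 [282.3 286. ]
w3 70 [282.  315.7]
[ 8.42902898e+01  8.03611839e-02 -1.72783079e+02] [514.75716095 187.27946561  18.34521123]
```

View pics/v4.png

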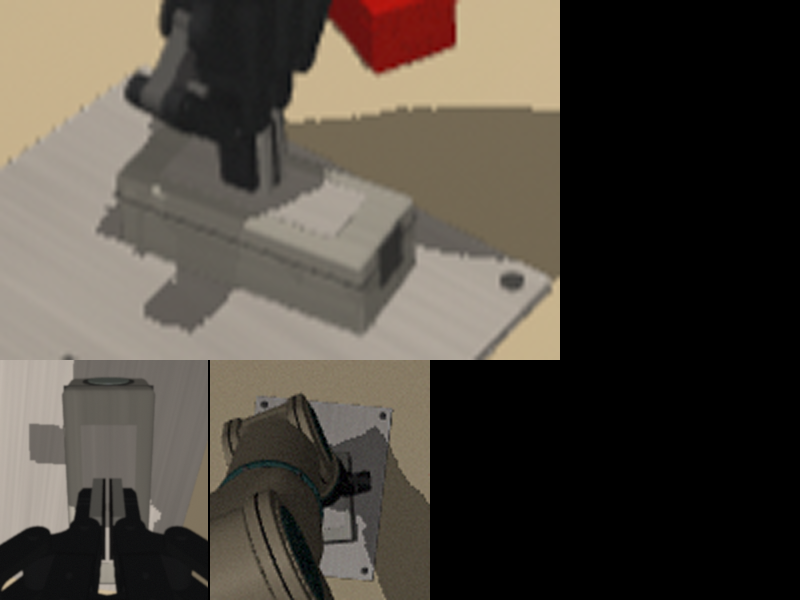

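The fingers shut on top of the lid. The side and wrist views both put the real shut tips at z≈46 while the reported TCP z is 18, so they sit about 28 mm behind the reported TCP. The case has not moved. I'll lift, open and go deeper.

send_rows(
  series=[
    {"ax": 0,"ay": 0,"az": 0,"dx": 0,"dy": 0,"dz": -4,"hand": 0},
    {"ax": 0,"ay": 0,"az": 0,"dx": -0.2,"dy": 0.1,"dz": -4,"hand": 0},
    {"ax": 0,"ay": 0,"az": 0,"dx": -0.2,"dy": 0.1,"dz": -4,"hand": 0},
    {"ax": 0,"ay": 0,"az": 0,"dx": -0.2,"dy": 0.1,"dz": -4,"hand": 0},
    {"ax": 0,"ay": 0,"az": 0,"dx": -0.2,"dy": 0.1,"dz": -4,"hand": 0},
    {"ax": 0,"ay": 0,"az": 0,"dx": -0.2,"dy": 0.1,"dz": -4,"hand": 0},
    {"ax": 0,"ay": 0,"az": 0,"dx": -0.2,"dy": 0.1,"dz": -4,"hand": 0},
  ],
)

```text
clock: 4.8
eef_pos: [509.1, 184.7, 54.0]
tool_rot: [3.141, 0.001, 0.063]
force: [0.3, -0.6, 1.0]
width: 85.6
gripper_force: 0.0
```

send_rows(
  series=[
    {"ax": 0,"ay": 0,"az": 0,"dx": 0,"dy": 0,"dz": 3,"hand": 0},
    {"ax": 0,"ay": 0,"az": 0,"dx": 0,"dy": 0,"dz": 5,"hand": 0},
    {"ax": 0,"ay": 0,"az": 0,"dx": 0,"dy": 0,"dz": 5.5,"hand": 0},
    {"ax": 0,"ay": 0,"az": 0,"dx": 0,"dy": 0,"dz": 6,"hand": 0},
    {"ax": 0,"ay": 0,"az": 0,"dx": 0,"dy": 0,"dz": 6.5,"hand": 0},
    {"ax": 0,"ay": 0,"az": 0,"dx": 0,"dy": 0,"dz": 6.5,"hand": 0},
  ],
)

```text
clock: 5.4
eef_pos: [509.6, 184.9, -10.3]
tool_rot: [-3.142, -0.0, 0.063]
force: [-0.1, -0.4, 0.4]
width: 85.5
gripper_force: 0.0
```

send_rows(
  series=[
    {"ax": 0,"ay": 0,"az": 0,"dx": 0.3,"dy": -0.1,"dz": 0.5,"hand": 0},
    {"ax": 0,"ay": 0,"az": 0,"dx": 0.3,"dy": -0.1,"dz": 0.9,"hand": 0},
    {"ax": 0,"ay": 0,"az": 0,"dx": 0.3,"dy": -0.1,"dz": 0.9,"hand": 1},
    {"ax": 0,"ay": 0,"az": 0,"dx": 0.3,"dy": -0.1,"dz": 0.9,"hand": 1},
    {"ax": 0,"ay": 0,"az": 0,"dx": 0.3,"dy": -0.1,"dz": 0.9,"hand": 1},
    {"ax": 0,"ay": 0,"az": 0,"dx": 0.3,"dy": -0.1,"dz": 0.9,"hand": 1},
    {"ax": 0,"ay": 0,"az": 0,"dx": 0.3,"dy": -0.1,"dz": 0.9,"hand": 1},
    {"ax": 0,"ay": 0,"az": 0,"dx": 0.3,"dy": -0.1,"dz": 0.9,"hand": 1},
  ],
)

```text
clock: 6.2
eef_pos: [512.4, 186.1, -19.1]
tool_rot: [-3.141, -0.0, 0.063]
force: [-1.1, -0.4, 5.7]
width: 45.5
gripper_force: 62.4
```

Run:
```python
from h import *
s=read_state(); print(s["force"],s["torque"],s["width"],s["eef_pos"])
delta([566,244,s["eef_pos"][2]],Ro.from_euler('xyz',[np.pi,0,-0.1]))
```

```text
[-1.06100594 -0.38374628  5.72732103] [-0.05107629  0.17933301 -0.05390577] 45.515649994514256 [512.43343344 186.11963667 -19.05378312]
shift cm [ 5.709e+00 -5.440e+00  3.000e-03] rot [-0.0002 -0.0003  0.1628]
```

send_rows(
  series=[
    {"ax": 0,"ay": 0,"az": 0.05,"dx": 1.4,"dy": -1.4,"dz": -0.05,"hand": 1},
    {"ax": 0,"ay": 0,"az": 0.1,"dx": 2.8,"dy": -2.7,"dz": -0.05,"hand": 1},
    {"ax": 0,"ay": 0,"az": 0.163,"dx": 4.2,"dy": -4.0,"dz": -0.05,"hand": 1},
    {"ax": 0,"ay": 0,"az": 0.163,"dx": 5.2,"dy": -5.0,"dz": -0.05,"hand": 1},
    {"ax": 0,"ay": 0,"az": 0.163,"dx": 5.7,"dy": -5.4,"dz": -0.05,"hand": 1},
    {"ax": 0,"ay": 0,"az": 0.163,"dx": 5.7,"dy": -5.4,"dz": -0.05,"hand": 1},
    {"ax": 0,"ay": 0,"az": 0.163,"dx": 5.7,"dy": -5.4,"dz": -0.05,"hand": 1},
  ],
)

```text
clock: 6.9
eef_pos: [565.5, 243.9, -19.0]
tool_rot: [-3.141, 0.0, -0.1]
force: [-0.2, 0.7, 1.0]
width: 45.6
gripper_force: 62.2
```

Run:
```python
from h import *
snap("wrist","w5");snap("side","s5")
s=read_state(); print(s["force"],s["torque"],s["width"],s["eef_pos"],s["tool_rot"])
a=cv2.imread("pics/w5.png")[0:300,100:400];b=cv2.imread("pics/s5.png")[280:400,100:280]
o=np.zeros((600,800,3),np.uint8);o[:400,:400]=cv2.resize(a,(400,400),interpolation=cv2.INTER_CUBIC);o[:266,400:]=cv2.resize(b,(400,266),interpolation=cv2.INTER_CUBIC)
cv2.imwrite("pics/v5.png",o[:400])
```

```text
[-0.6463385   2.23637576  0.90614765] [ 0.34204173  0.32090846 -0.04621123] 45.43623685578833 [565.5510096  243.82299805 -19.00025192] [-3.14085553e+00  2.00214698e-04 -1.00432777e-01]
```

View pics/v5.png

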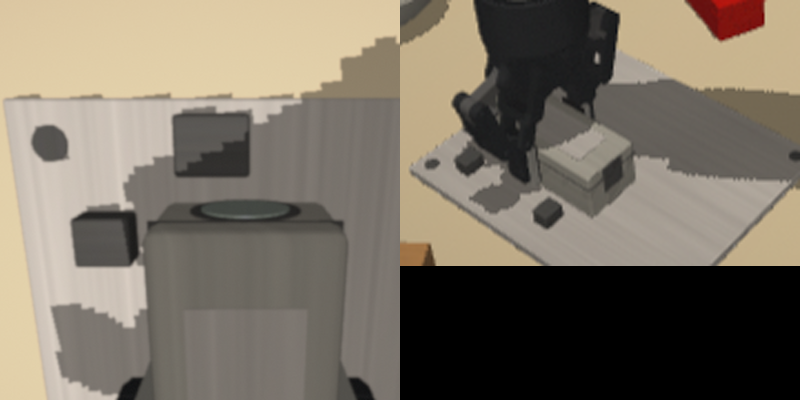

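The case is gripped square, about 7 mm short of both stops. Next I push toward the side stops, watching the force.

send_rows(
  series=[
    {"ax": 0,"ay": 0,"az": 0,"dx": 0,"dy": -0.2,"dz": 0,"hand": 1},
    {"ax": 0,"ay": 0,"az": 0,"dx": 0,"dy": -0.35,"dz": 0,"hand": 1},
    {"ax": 0,"ay": 0,"az": 0,"dx": 0,"dy": -0.5,"dz": 0,"hand": 1},
    {"ax": 0,"ay": 0,"az": 0,"dx": 0,"dy": -0.5,"dz": 0,"hand": 1},
  ],
)

```text
clock: 7.4
eef_pos: [566.5, 248.2, -19.0]
tool_rot: [3.141, -0.0, -0.1]
force: [-1.2, -1.7, 0.2]
width: 45.2
gripper_force: 62.1
```

send_rows(
  series=[
    {"ax": 0,"ay": 0,"az": 0,"dx": 0,"dy": -0.1,"dz": 0,"hand": 1},
    {"ax": 0,"ay": 0,"az": 0,"dx": 0,"dy": -0.2,"dz": 0,"hand": 1},
    {"ax": 0,"ay": 0,"az": 0,"dx": 0,"dy": -0.2,"dz": 0,"hand": 1},
  ],
)

```text
clock: 7.7
eef_pos: [566.6, 250.8, -18.9]
tool_rot: [-3.141, -0.0, -0.1]
force: [0.2, -0.3, -0.6]
width: 45.3
gripper_force: 62.0
```

send_rows(
  series=[
    {"ax": 0,"ay": 0,"az": 0,"dx": 0,"dy": -0.1,"dz": 0,"hand": 1},
    {"ax": 0,"ay": 0,"az": 0,"dx": 0,"dy": -0.2,"dz": 0,"hand": 1},
    {"ax": 0,"ay": 0,"az": 0,"dx": 0,"dy": -0.2,"dz": 0,"hand": 1},
  ],
)

```text
clock: 8.0
eef_pos: [566.7, 252.6, -18.9]
tool_rot: [-3.141, 0.0, -0.1]
force: [-0.3, -0.8, -0.2]
width: 45.5
gripper_force: 62.1
```

send_rows(
  series=[
    {"ax": 0,"ay": 0,"az": 0,"dx": 0.2,"dy": 0,"dz": 0,"hand": 1},
    {"ax": 0,"ay": 0,"az": 0,"dx": 0.35,"dy": 0,"dz": 0,"hand": 1},
    {"ax": 0,"ay": 0,"az": 0,"dx": 0.5,"dy": 0,"dz": 0,"hand": 1},
    {"ax": 0,"ay": 0,"az": 0,"dx": 0.5,"dy": 0,"dz": 0,"hand": 1},
  ],
)

```text
clock: 8.4
eef_pos: [572.1, 252.1, -19.0]
tool_rot: [-3.141, -0.0, -0.1]
force: [-1.7, -1.1, -0.9]
width: 45.2
gripper_force: 62.2
```

send_rows(
  series=[
    {"ax": 0,"ay": 0,"az": 0,"dx": 0,"dy": -0.1,"dz": 0,"hand": 1},
    {"ax": 0,"ay": 0,"az": 0,"dx": 0,"dy": -0.2,"dz": 0,"hand": 1},
    {"ax": 0,"ay": 0,"az": 0,"dx": 0,"dy": -0.2,"dz": 0,"hand": 1},
  ],
)

```text
clock: 8.7
eef_pos: [572.1, 252.1, -18.9]
tool_rot: [3.139, 0.0, -0.101]
force: [-1.9, -5.3, 0.5]
width: 45.2
gripper_force: 62.3
```

Run:
```python
from h import *
snap("wrist","w6")
s=read_state(); print(s["force"],s["torque"],s["width"],s["eef_pos"],s["tool_rot"])
a=cv2.imread("pics/w6.png")[50:320,130:400]
cv2.imwrite("pics/v6.png",cv2.resize(a,(594,594),interpolation=cv2.INTER_CUBIC))
```

```text
[-1.99779452 -3.43565982  1.09312743] [-1.02863091  0.44752758 -0.06799825] 45.114856958415736 [572.08614898 252.1085107  -18.90932632] [ 3.13953016e+00 -1.16041504e-05 -1.01361403e-01]
```

View pics/v6.png

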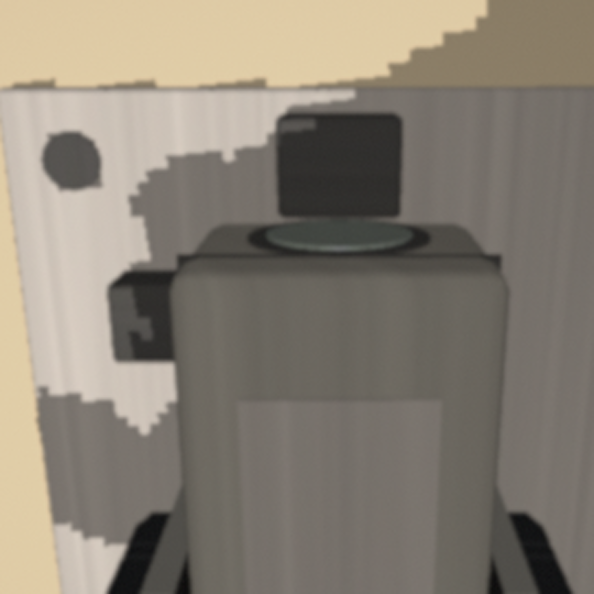

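The side stop is touching (force −5 N in y), and a small gap remains at the end stop. Next I push in +x.

send_rows(
  series=[
    {"ax": 0,"ay": 0,"az": 0,"dx": 0.1,"dy": 0,"dz": 0,"hand": 1},
    {"ax": 0,"ay": 0,"az": 0,"dx": 0.2,"dy": 0,"dz": 0,"hand": 1},
    {"ax": 0,"ay": 0,"az": 0,"dx": 0.2,"dy": 0,"dz": 0,"hand": 1},
  ],
)

```text
clock: 9.05
eef_pos: [572.0, 252.1, -19.0]
tool_rot: [3.139, 0.004, -0.101]
force: [-6.5, -5.0, 3.8]
width: 45.3
gripper_force: 62.8
```

send_rows(
  series=[
    {"ax": 0,"ay": 0,"az": 0,"dx": 0.1,"dy": 0,"dz": 0,"hand": 1},
    {"ax": 0,"ay": 0,"az": 0,"dx": 0.2,"dy": 0,"dz": 0,"hand": 1},
    {"ax": 0,"ay": 0,"az": 0,"dx": 0.2,"dy": 0,"dz": 0,"hand": 1},
  ],
)

```text
clock: 9.35
eef_pos: [572.3, 252.0, -18.9]
tool_rot: [3.138, 0.007, -0.101]
force: [-9.3, -5.3, 6.9]
width: 45.5
gripper_force: 63.1
```

Both contacts register. I'll open slightly and push with the near finger alone, so the case squares itself against the two side stops.

send_rows(
  series=[
    {"ax": 0,"ay": 0,"az": 0,"dx": 0,"dy": 0,"dz": 0,"hand": 0.35},
    {"ax": 0,"ay": 0,"az": 0,"dx": 0,"dy": 0,"dz": 0,"hand": 0.35},
    {"ax": 0,"ay": 0,"az": 0,"dx": 0,"dy": -0.2,"dz": 0,"hand": 0.35},
    {"ax": 0,"ay": 0,"az": 0,"dx": 0,"dy": -0.3,"dz": 0,"hand": 0.35},
    {"ax": 0,"ay": 0,"az": 0,"dx": 0,"dy": -0.3,"dz": 0,"hand": 0.35},
  ],
)

```text
clock: 9.85
eef_pos: [577.0, 256.5, -18.7]
tool_rot: [-3.141, -0.001, -0.1]
force: [0.8, -1.3, -0.0]
width: 55.4
gripper_force: 0.5
```

send_rows(
  series=[
    {"ax": 0,"ay": 0,"az": 0,"dx": 0,"dy": -0.1,"dz": 0,"hand": 0.35},
    {"ax": 0,"ay": 0,"az": 0,"dx": 0,"dy": -0.2,"dz": 0,"hand": 0.35},
    {"ax": 0,"ay": 0,"az": 0,"dx": 0,"dy": -0.3,"dz": 0,"hand": 0.35},
    {"ax": 0,"ay": 0,"az": 0,"dx": 0,"dy": -0.3,"dz": 0,"hand": 0.35},
  ],
)

```text
clock: 10.25
eef_pos: [576.9, 256.3, -18.8]
tool_rot: [3.138, -0.0, -0.102]
force: [0.3, -6.0, 2.9]
width: 55.5
gripper_force: 3.4
```

send_rows(
  series=[
    {"ax": 0,"ay": 0,"az": 0,"dx": 0,"dy": 0.7,"dz": 0,"hand": 0},
    {"ax": 0,"ay": 0,"az": 0,"dx": 0,"dy": 0.7,"dz": 0,"hand": 0},
    {"ax": 0,"ay": 0,"az": 0,"dx": 0,"dy": 0.7,"dz": -4,"hand": 0},
    {"ax": 0,"ay": 0,"az": 0,"dx": 0,"dy": 0.7,"dz": -9,"hand": 0},
    {"ax": 0,"ay": 0,"az": 0,"dx": -4.5,"dy": 0.7,"dz": -9,"hand": 1},
    {"ax": 0,"ay": 0,"az": 0,"dx": -9.5,"dy": 0.7,"dz": -9,"hand": 1},
    {"ax": 0,"ay": 0,"az": 0,"dx": -9.5,"dy": 0.7,"dz": -9,"hand": 1},
    {"ax": 0,"ay": 0,"az": 0,"dx": -9.5,"dy": 0.7,"dz": -9,"hand": 1},
    {"ax": 0,"ay": 0,"az": 0,"dx": -9.5,"dy": 0.7,"dz": -9,"hand": 1},
  ],
)

```text
clock: 11.15
eef_pos: [482.7, 262.7, 71.4]
tool_rot: [-3.14, -0.002, -0.1]
force: [0.2, -0.9, 0.1]
width: 12.0
gripper_force: 0.0
```

Run:
```python
from h import *
snap("wrist","w7")
s=read_state(); print(s["force"],s["width"],s["eef_pos"],s["tool_rot"])
c=load("w7")
for X in [(572,252,48),(510,258,20),(632,246,20)]:
    q=c[0]@(c[1]@np.array(X)+c[2]); print((q[:2]/q[2]).round(0))
delta([478,260,-10],Ro.from_euler('xyz',[np.pi,0,-0.1]))
```

```text
[-0.28539439  0.39291352 -0.13112431] 4.661925718484096 [482.90942302 262.38993847  71.24262562] [-3.14064006e+00 -1.71297458e-03 -1.00867388e-01]
[286.  69.]
[286. 179.]
[286. -56.]
shift cm [-0.478  0.295  8.123] rot [-0.001  -0.0017 -0.0009]
```

send_rows(
  series=[
    {"ax": 0,"ay": 0,"az": 0,"dx": -0.3,"dy": 0.2,"dz": 4.5,"hand": 1},
    {"ax": 0,"ay": 0,"az": 0,"dx": -0.3,"dy": 0.2,"dz": 8.1,"hand": 1},
    {"ax": 0,"ay": 0,"az": 0,"dx": -0.3,"dy": 0.2,"dz": 8.1,"hand": 1},
    {"ax": 0,"ay": 0,"az": 0,"dx": 0.3,"dy": 0.2,"dz": 8.1,"hand": 1},
    {"ax": 0,"ay": 0,"az": 0,"dx": 0.8,"dy": 0.2,"dz": 8.1,"hand": 1},
    {"ax": 0,"ay": 0,"az": 0,"dx": 1.2,"dy": 0.2,"dz": 8.1,"hand": 1},
    {"ax": 0,"ay": 0,"az": 0,"dx": 1.4,"dy": 0.2,"dz": 8.1,"hand": 1},
    {"ax": 0,"ay": 0,"az": 0,"dx": 1.6,"dy": 0.2,"dz": 8.1,"hand": 1},
    {"ax": 0,"ay": 0,"az": 0,"dx": 1.6,"dy": 0.2,"dz": 8.1,"hand": 1},
  ],
)

```text
clock: 12.1
eef_pos: [497.6, 258.6, -9.3]
tool_rot: [-3.141, -0.001, -0.1]
force: [-0.2, -0.1, 0.5]
width: -0.2
gripper_force: 0.0
```

send_rows(
  series=[
    {"ax": 0,"ay": 0,"az": 0,"dx": 0.1,"dy": 0,"dz": 0,"hand": 1},
    {"ax": 0,"ay": 0,"az": 0,"dx": 0.2,"dy": 0,"dz": 0,"hand": 1},
    {"ax": 0,"ay": 0,"az": 0,"dx": 0.3,"dy": 0,"dz": 0,"hand": 1},
    {"ax": 0,"ay": 0,"az": 0,"dx": 0.3,"dy": 0,"dz": 0,"hand": 1},
  ],
)

```text
clock: 12.5
eef_pos: [500.1, 258.1, -9.9]
tool_rot: [3.142, -0.0, -0.1]
force: [0.0, -0.3, -0.2]
width: -0.0
gripper_force: 0.0
```

send_rows(
  series=[
    {"ax": 0,"ay": 0,"az": 0,"dx": 0.1,"dy": 0,"dz": 0,"hand": 1},
    {"ax": 0,"ay": 0,"az": 0,"dx": 0.2,"dy": 0,"dz": 0,"hand": 1},
    {"ax": 0,"ay": 0,"az": 0,"dx": 0.3,"dy": 0,"dz": 0,"hand": 1},
    {"ax": 0,"ay": 0,"az": 0,"dx": 0.3,"dy": 0,"dz": 0,"hand": 1},
  ],
)

```text
clock: 12.9
eef_pos: [502.3, 257.8, -10.0]
tool_rot: [3.141, 0.001, -0.1]
force: [-2.3, 0.7, 1.5]
width: -0.1
gripper_force: 1.7
```

send_rows(
  series=[
    {"ax": 0,"ay": 0,"az": 0,"dx": 0.1,"dy": 0,"dz": 0,"hand": 1},
    {"ax": 0,"ay": 0,"az": 0,"dx": 0.2,"dy": 0,"dz": 0,"hand": 1},
    {"ax": 0,"ay": 0,"az": 0,"dx": 0.2,"dy": 0,"dz": 0,"hand": 1},
  ],
)

```text
clock: 13.2
eef_pos: [502.2, 257.8, -10.0]
tool_rot: [3.14, 0.005, -0.099]
force: [-7.4, 0.5, 5.3]
width: 0.2
gripper_force: 3.7
```

The end is firm against its stop: −7 N with no advance. Case centre is at about (573, 252) with yaw −0.10. Now I back off, rise, go over the centre and open.

send_rows(
  series=[
    {"ax": 0,"ay": 0,"az": 0,"dx": -1.5,"dy": 0,"dz": 0,"hand": 1},
    {"ax": 0,"ay": 0,"az": 0,"dx": -1.5,"dy": 0,"dz": -4,"hand": 1},
    {"ax": 0,"ay": 0,"az": 0,"dx": -1.5,"dy": 0,"dz": -8,"hand": 0},
    {"ax": 0,"ay": 0,"az": 0,"dx": 3,"dy": 0,"dz": -8,"hand": 0},
    {"ax": 0,"ay": 0,"az": 0,"dx": 6.8,"dy": 0,"dz": -8,"hand": 0},
    {"ax": 0,"ay": 0,"az": 0,"dx": 6.8,"dy": 0,"dz": -8,"hand": 0},
    {"ax": 0,"ay": 0,"az": 0,"dx": 6.8,"dy": 0,"dz": -8,"hand": 0},
    {"ax": 0,"ay": 0,"az": 0,"dx": 6.8,"dy": 0,"dz": -8,"hand": 0},
    {"ax": 0,"ay": 0,"az": 0,"dx": 6.8,"dy": 0,"dz": -8,"hand": 0},
  ],
)

```text
clock: 14.1
eef_pos: [571.5, 251.3, 69.9]
tool_rot: [3.141, 0.001, -0.099]
force: [-0.5, 0.3, 0.2]
width: 84.9
gripper_force: 0.0
```

Run:
```python
from h import *
s=read_state(); print(s["force"],s["width"],s["eef_pos"],s["tool_rot"])
delta([573,252,-19],Ro.from_euler('xyz',[np.pi,0,-0.1]))
p,c=snap("wrist","w8")
g=cv2.cvtColor(p,cv2.COLOR_RGB2GRAY)
for X in [(573,252,48),(632.7,246,48),(632.7,246,20),(610,270,20),(531,279,20)]:
    q=c[0]@(c[1]@np.array(X)+c[2]); print(X,(q[:2]/q[2]).round(0))
lab=cv2.cvtColor(p,cv2.COLOR_RGB2HSV); m=(g<75).astype(np.uint8); n,l,st,ce=cv2.connectedComponentsWithStats(m)
for i in range(1,n):
    if 60<st[i,4]<6000: print(st[i],ce[i].round(1))
```

```text
[-0.47326382  0.33858459  0.21669705] 84.92218770479387 [571.45226132 251.25991977  69.88987161] [ 3.14148169e+00  1.01246352e-03 -9.91678421e-02]
shift cm [ 0.156 -0.09   8.889] rot [0.0001 0.001  0.0008]
(573, 252, 48) [281. 237.]
(632.7, 246, 48) [281. 129.]
(632.7, 246, 20) [282. 123.]
(610, 270, 20) [246. 165.]
(531, 279, 20) [248. 282.]
[ 241   93   85   37 1541] [282.4 113. ]
[475  99  15  15 176] [481.8 106.3]
[200 100  13  13 127] [206.  106.1]
[219 138  22  27 513] [229.4 150.5]
[226 261  18  24 402] [234.2 272.9]
[220 386  10   8  67] [224.3 389.3]
[ 213  407  143   13 1451] [283.8 413.8]
```

Run:
```python
from h import *
c=load("w8");g=cv2.imread("pics/w8.png",0)
L=cv2.createLineSegmentDetector().detect(g)[0][:,0]
u=np.array([np.cos(-.1),np.sin(-.1)]);v=np.array([-u[1],u[0]])
for a in L:
    l=np.hypot(*(a[2:]-a[:2]))
    if l<45 or a[1]>390: continue
    for z in (48,8):
        A,B=onz(c,a[:2],z)[:2],onz(c,a[2:],z)[:2]
        print(a.round(0),z,"yaw",round(float(np.arctan((B-A)[1]/(B-A)[0])),3),"xy in home",[( round(float((P-[573,252])@u),1),round(float((P-[573,252])@v),1)) for P in (A,B)])
```

```text
[175. 286. 178. 334.] 48 yaw -0.14 xy in home [(-31.1, 62.8), (-65.5, 64.1)]
[175. 286. 178. 334.] 8 yaw -0.14 xy in home [(-54.6, 75.9), (-96.0, 77.6)]
[176. 334. 155. 383.] 48 yaw -0.522 xy in home [(-64.9, 65.6), (-103.0, 82.6)]
[176. 334. 155. 383.] 8 yaw -0.522 xy in home [(-95.3, 79.3), (-141.2, 99.9)]
[100. 346. 138. 295.] 48 yaw -0.76 xy in home [(-73.9, 113.6), (-37.3, 85.2)]
[100. 346. 138. 295.] 8 yaw -0.76 xy in home [(-106.1, 137.2), (-62.1, 103.0)]
[115. 257.  74. 301.] 48 yaw -0.885 xy in home [(-12.4, 95.1), (-41.3, 123.9)]
[115. 257.  74. 301.] 8 yaw -0.885 xy in home [(-32.0, 114.9), (-66.9, 149.7)]
[242. 257. 241. 211.] 48 yaw -0.121 xy in home [(-12.4, 22.7), (15.6, 22.1)]
[242. 257. 241. 211.] 8 yaw -0.121 xy in home [(-32.1, 27.6), (1.8, 26.9)]
[430. 295. 466. 343.] 48 yaw 0.557 xy in home [(-37.6, -88.4), (-72.2, -115.1)]
[430. 295. 466. 343.] 8 yaw 0.557 xy in home [(-62.4, -106.3), (-104.1, -138.5)]
[322. 238. 320. 319.] 48 yaw -0.089 xy in home [(-0.7, -23.0), (-54.5, -23.6)]
[322. 238. 320. 319.] 8 yaw -0.089 xy in home [(-17.9, -27.5), (-82.8, -28.2)]
[ 64
[... 1932 characters left out ...]
23.4)]
[326. 126. 324. 207.] 8 yaw -0.09 xy in home [(57.0, -27.5), (4.4, -28.0)]
[319. 127. 246. 127.] 48 yaw 1.47 xy in home [(60.9, -19.4), (60.9, 18.1)]
[319. 127. 246. 127.] 8 yaw 1.47 xy in home [(56.3, -23.2), (56.4, 22.1)]
[316. 321. 317. 276.] 48 yaw -0.102 xy in home [(-55.4, -20.9), (-24.5, -21.0)]
[316. 321. 317. 276.] 8 yaw -0.102 xy in home [(-83.9, -25.0), (-46.6, -25.1)]
[203. 326. 196. 234.] 48 yaw -0.099 xy in home [(-59.0, 48.0), (1.5, 48.1)]
[203. 326. 196. 234.] 8 yaw -0.099 xy in home [(-88.3, 58.1), (-15.2, 58.3)]
[505.  87. 483. 206.] 48 yaw -0.098 xy in home [(80.3, -110.1), (18.7, -110.2)]
[505.  87. 483. 206.] 8 yaw -0.098 xy in home [(79.7, -132.5), (5.4, -132.6)]
```

send_rows(
  series=[
    {"ax": 0,"ay": 0,"az": 0,"dx": 0.1,"dy": -0.1,"dz": 4.5,"hand": 0},
    {"ax": 0,"ay": 0,"az": 0,"dx": 0.1,"dy": -0.1,"dz": 8,"hand": 0},
    {"ax": 0,"ay": 0,"az": 0,"dx": 0.1,"dy": -0.1,"dz": 8.9,"hand": 0},
    {"ax": 0,"ay": 0,"az": 0,"dx": 0.1,"dy": -0.1,"dz": 8.9,"hand": 0},
    {"ax": 0,"ay": 0,"az": 0,"dx": 0.1,"dy": -0.1,"dz": 8.9,"hand": 0},
  ],
)

```text
clock: 14.65
eef_pos: [574.6, 252.2, -17.6]
tool_rot: [-3.141, -0.002, -0.1]
force: [-0.2, -0.3, -0.8]
width: 85.3
gripper_force: 0.0
```

Line fits confirm the case is square in the corner (yaw −0.09 to −0.10, matching the plate; front edge at +60.9 mm, sides at ±23 mm). I grip next.

send_rows(
  series=[
    {"ax": 0,"ay": 0,"az": 0,"dx": -0.1,"dy": 0,"dz": 0,"hand": 0},
    {"ax": 0,"ay": 0,"az": 0,"dx": -0.1,"dy": 0,"dz": 0,"hand": 1},
    {"ax": 0,"ay": 0,"az": 0,"dx": -0.1,"dy": 0,"dz": 0,"hand": 1},
    {"ax": 0,"ay": 0,"az": 0,"dx": -0.1,"dy": 0,"dz": 0,"hand": 1},
    {"ax": 0,"ay": 0,"az": 0,"dx": -0.1,"dy": 0,"dz": 0,"hand": 1},
    {"ax": 0,"ay": 0,"az": 0,"dx": -0.1,"dy": 0,"dz": 0,"hand": 1},
    {"ax": 0,"ay": 0,"az": 0,"dx": -0.1,"dy": 0,"dz": 0,"hand": 1},
  ],
)

```text
clock: 15.35
eef_pos: [573.1, 252.1, -18.0]
tool_rot: [-3.141, -0.001, -0.1]
force: [-1.2, 0.3, 6.1]
width: 45.4
gripper_force: 62.7
```

send_rows(
  series=[
    {"ax": 0,"ay": 0,"az": 0,"dx": 0,"dy": 0,"dz": -1,"hand": 1},
    {"ax": 0,"ay": 0,"az": 0,"dx": 0,"dy": 0,"dz": -3,"hand": 1},
    {"ax": 0,"ay": 0,"az": 0,"dx": 0,"dy": 0,"dz": -6,"hand": 1},
    {"ax": 0,"ay": 0,"az": 0,"dx": 0,"dy": 0,"dz": -10,"hand": 1},
    {"ax": 0,"ay": 0,"az": 0,"dx": 0,"dy": 0,"dz": -14,"hand": 1},
    {"ax": 0,"ay": 0,"az": 0,"dx": 0,"dy": 0,"dz": -18,"hand": 1},
    {"ax": 0,"ay": 0,"az": 0,"dx": 0,"dy": 0,"dz": -22,"hand": 1},
    {"ax": 0,"ay": 0,"az": 0,"dx": 0,"dy": 0,"dz": -25,"hand": 1},
    {"ax": 0,"ay": 0,"az": 0,"dx": 0,"dy": 0,"dz": -25,"hand": 1},
  ],
)

```text
clock: 16.25
eef_pos: [575.3, 252.7, 236.2]
tool_rot: [-3.137, -0.008, -0.1]
force: [1.8, 0.3, -2.6]
width: 45.2
gripper_force: 62.1
```

Run:
```python
from h import *
s=read_state(); print(s["force"],s["torque"],s["width"],s["eef_pos"],s["tool_rot"],s["qpos"].round(2))
L=np.array([700.1,-157.5,236.7]);psi=.332;t=np.radians(25)
xf=np.array([np.cos(t)*np.cos(psi),np.cos(t)*np.sin(psi),np.sin(t)]);yf=np.array([-np.sin(psi),np.cos(psi),0]);zf=np.cross(xf,yf)
F=Ro.from_matrix(np.c_[xf,-yf,-zf]); print(F.as_euler('xyz'))
print("view pose",(L-84*xf+58*zf).round(1)); delta(L-84*xf+58*zf,F)
print("intermediate"); delta([560,60,270],Ro.from_euler('xyz',[np.pi,0,0.2]))
snap("wrist","w9")
```

```text
[ 1.80915953  0.33242527 -2.5587829 ] [-0.00593585 -0.09299349  0.02939253] 45.242171410829144 [575.32810697 252.7354173  236.2193549 ] [-3.13689927 -0.00792714 -0.10038339] [-0.53  0.56  0.12  1.55 -0.08  1.03 -2.06]
[ 3.14159265 -0.43633231  0.332     ]
view pose [ 605.  -190.3  253.8]
shift cm [ 7.401 43.775 -1.902] rot [ 0.0914  0.4207 -0.4259]
intermediate
shift cm [ 0.433 19.314 -3.465] rot [-0.0035 -0.0086 -0.3004]
```

send_rows(
  series=[
    {"ax": 0,"ay": 0,"az": -0.1,"dx": 0.1,"dy": 3,"dz": -1.5,"hand": 1},
    {"ax": 0,"ay": 0,"az": -0.2,"dx": 0.2,"dy": 7,"dz": -3.5,"hand": 1},
    {"ax": 0,"ay": 0,"az": -0.3,"dx": 0.4,"dy": 11,"dz": -3.5,"hand": 1},
    {"ax": 0,"ay": 0,"az": -0.3,"dx": 0.4,"dy": 15,"dz": -3.5,"hand": 1},
    {"ax": 0,"ay": 0,"az": -0.3,"dx": 0.4,"dy": 19.3,"dz": -3.5,"hand": 1},
    {"ax": 0,"ay": 0,"az": -0.3,"dx": 0.4,"dy": 19.3,"dz": -3.5,"hand": 1},
  ],
)

```text
clock: 16.9
eef_pos: [555.1, 49.9, 264.1]
tool_rot: [3.136, 0.006, 0.189]
force: [0.5, -0.7, -2.6]
width: 45.0
gripper_force: 62.7
```

```bash
cat >> h.py <<'E'
def frame(psi,t=np.radians(25)):
    xf=np.array([np.cos(t)*np.cos(psi),np.cos(t)*np.sin(psi),np.sin(t)]);yf=np.array([-np.sin(psi),np.cos(psi),0]);zf=np.cross(xf,yf)
    return xf,yf,zf,Ro.from_matrix(np.c_[xf,-yf,-zf])
E
python3 - <<'E'
from h import *
L=np.array([700.1,-157.5,236.7]);xf,yf,zf,F=frame(.332)
delta(L-84*xf+58*zf,F)
E
```

```text
shift cm [ 0.4   24.525  1.165] rot [ 0.0362  0.4422 -0.1399]
```

send_rows(
  series=[
    {"ax": 0.007,"ay": 0.09,"az": -0.028,"dx": 0,"dy": 4,"dz": 0.2,"hand": 1},
    {"ax": 0.014,"ay": 0.18,"az": -0.056,"dx": 0,"dy": 8,"dz": 0.4,"hand": 1},
    {"ax": 0.021,"ay": 0.27,"az": -0.084,"dx": 0.1,"dy": 12,"dz": 0.6,"hand": 1},
    {"ax": 0.029,"ay": 0.36,"az": -0.112,"dx": 0.2,"dy": 16,"dz": 0.8,"hand": 1},
    {"ax": 0.036,"ay": 0.442,"az": -0.14,"dx": 0.3,"dy": 20,"dz": 1,"hand": 1},
    {"ax": 0.036,"ay": 0.442,"az": -0.14,"dx": 0.4,"dy": 24.5,"dz": 1.1,"hand": 1},
    {"ax": 0.036,"ay": 0.442,"az": -0.14,"dx": 0.4,"dy": 24.5,"dz": 1.1,"hand": 1},
    {"ax": 0.036,"ay": 0.442,"az": -0.14,"dx": 0.4,"dy": 24.5,"dz": 1.1,"hand": 1},
    {"ax": 0.036,"ay": 0.442,"az": -0.14,"dx": 0.4,"dy": 24.5,"dz": 1.1,"hand": 1},
  ],
)

```text
clock: 17.8
eef_pos: [608.8, -178.0, 253.4]
tool_rot: [-3.133, -0.441, 0.341]
force: [-0.0, 0.5, -3.4]
width: 45.7
gripper_force: 63.3
```

Run:
```python
from h import *
s=read_state(); print(s["eef_pos"],s["tool_rot"],s["width"],s["qd"].round(3),s["qpos"].round(2))
p,c=snap("wrist","wA")
L=np.array([700.1,-157.5,236.7]);xf,yf,zf,F=frame(.332)
delta(L-84*xf+58*zf,F)
for X in [L,L+21*zf,L+21*yf,L-21*yf,L+50*xf]:
    q=c[0]@(c[1]@X+c[2]); print((q[:2]/q[2]).round(0))
g=cv2.cvtColor(p,cv2.COLOR_RGB2GRAY)
n,l,st,ce=cv2.connectedComponentsWithStats((g<45).astype(np.uint8))
for i in range(1,n):
    if st[i,4]>80: print(st[i],ce[i].round(1))
```

```text
[ 608.77514118 -178.00043827  253.3857196 ] [-3.13319543 -0.44058822  0.34132161] 45.69676917536498 [-0.023 -0.013 -0.008 -0.006 -0.    -0.003  0.004] [ 0.56  0.42 -0.19  1.87 -0.41  0.57 -0.52]
shift cm [-0.754  1.058 -0.349] rot [-0.0121 -0.0049  0.0097]
[303.  95.]
[304.  96.]
[267.  94.]
[339.  95.]
[305.  -3.]
[ 61   0  44  23 214] [86.5 12.7]
[ 271   68   72   29 1889] [306.7  81.8]
[298 149  27  12 104] [314.7 155.3]
[243 150  27  11  96] [252.6 155.6]
[  89  173   90   95 1030] [138.5 227.6]
[557 190   3  39  83] [558.3 212.3]
[   12   284   544   136 29407] [284.4 377.9]
```

Run:
```python
from h import *
L=np.array([700.1,-157.5,236.7]);xf,yf,zf,F=frame(.332)
for f,n,box in (("wA","wA",(40,115,250,370)),("side0","side1",(115,155,215,250)),("top0","top1",(110,140,315,350))):
    g=cv2.imread(f"pics/{f}.png",0);c=load(n)
    P=lambda X:(lambda q:(q[:2]/q[2]).round(1))(c[0]@(c[1]@X+c[2]))
    r0,r1,c0,c1=box; sub=g[r0:r1,c0:c1]
    k=1 if f=="wA" else 8
    S=cv2.resize(sub,None,fx=k,fy=k,interpolation=cv2.INTER_CUBIC)
    m=(S<45).astype(np.uint8); nn,l,st,ce=cv2.connectedComponentsWithStats(m); i=1+np.argmax(st[1:,4])
    ct=max(cv2.findContours((l==i).astype(np.uint8),cv2.RETR_EXTERNAL,cv2.CHAIN_APPROX_NONE)[0],key=cv2.contourArea)
    ap=cv2.approxPolyDP(ct,2.0 if k==1 else 6,True)[:,0]
    print(f,"poly",[[round((p[0]+.5)/k-.5+c0,1),round((p[1]+.5)/k-.5+r0,1)] for p in ap], "rect",cv2.minAreaRect(ct))
    for nme,X in (("L",L),("+z",L+21*zf),("-z",L-21*zf),("+y",L+21*yf),("-y",L-21*yf),("+x20",L+20*xf)): print(nme,P(X),end=" ")
    print()
    for a in cv2.createLineSegmentDetector().detect(g)[0][:,0]:
        if c0-30<a[0]<c1+30 and r0-30<a[1]<r1+10 and np.hypot(*(a[2:]-a[:2]))>(20 if k==1 else 12): print("  line",a.round(1),round(np.degrees(np.arctan2(a[3]-a[1],a[2]-a[0])),1))
```

```text
wA poly [[np.float64(271.0), np.float64(73.0)], [np.float64(274.0), np.float64(94.0)], [np.float64(329.0), np.float64(96.0)], [np.float64(341.0), np.float64(93.0)], [np.float64(342.0), np.float64(69.0)], [np.float64(279.0), np.float64(68.0)]] rect ((56.5, 42.0), (28.0, 71.0), 90.0)
L [302.9  94.5] +z [304.4  95.7] -z [301.7  93.5] +y [266.7  94.2] -y [339.2  94.8] +x20 [303.8  57.3] 
  line [342.2  71.9 342.   95.6] 90.4
  line [270.2  95.6 270.2  73.1] -90.0
  line [299.4  95.6 270.6  94.5] -177.8
  line [339.4  94.8 300.6  95.5] 179.0
  line [346.6  98.1 347.  154.4] 89.7
  line [265.6  64.7 349.4  65.2] 0.4
  line [246.9  95.7 269.4  96. ] 0.7
  line [359.2  44.4 354.2  72.3] 100.2
  line [261.6  69.4 258.2  49.4] -99.7
  line [288.8 121.9 289.4  98.1] -88.7
  line [258.9  48.1 258.1   0.6] -91.0
  line [341.3 106.9 339.9 148.1] 92.0
  line [352.7  60.6 356.9   0.5] -86.0
side0 poly [[np.float64(233.7), np.float64(123.4)], [np.float64(231.6), np.float64(125.3)], [np.float64(231.7), np.float64(127.7)], [np.float64(229.3), np.float64(129.1)], [np.float64(224.7), np.float64(139.6)], 
[... 1668 characters left out ...]
np.float64(124.6)], [np.float64(326.9), np.float64(126.7)], [np.float64(324.2), np.float64(123.1)], [np.float64(321.1), np.float64(110.9)]] rect ((121.27500915527344, 128.42311096191406), (214.79486083984375, 230.9781036376953), 8.56088924407959)
L [335.3 127. ] +z [337.3 128. ] -z [333.3 126. ] +y [327.  129.8] -y [343.6 124.2] +x20 [333.  118.9] 
  line [328.2 124.6 343.5 119.2] -19.3
  line [318.3  96.1 333.1  92. ] -15.7
  line [319.5 116.8 314.7 100.5] -106.4
  line [319.  101.6 325.5 124.4] 74.2
  line [340.9 128.6 350.4 148.2] 64.2
  line [336.9  94.5 319.5  99.8] 163.2
  line [297.2 126.6 315.9 120.2] -19.0
  line [327.  144.3 318.2 130.6] -122.8
  line [341.8 101.9 346.  118. ] 75.6
```

Run:
```python
from h import *
L=np.array([700.7,-159.2,236.7]);xf,yf,zf,F=frame(.332)
T=L-160*xf-41.5*zf; print(T.round(1)); delta(T,F)
c=load("wA");g=cv2.imread("pics/wA.png",0);s=read_state()
R=Ro.from_euler('xyz',s["tool_rot"]).as_matrix()
def ont(p,zt): # ray onto tool plane z=zt, tool coords
    o,d=ray(c,p);o=R.T@(o-s["eef_pos"]);d=R.T@d; return (o+d*(zt-o[2])/d[2])[:2].round(1)
for a in cv2.createLineSegmentDetector().detect(g)[0][:,0]:
    if 120<a[0]<450 and 130<a[1]<400 and np.hypot(*(a[2:]-a[:2]))>25: print(a.round(1),ont(a[:2],-66),ont(a[2:],-66))
print("expected lid front edge px",[(lambda q:(q[:2]/q[2]).round(0))(c[0]@(c[1]@(R@np.array([60,y,-66])+s["eef_pos"])+c[2])) for y in (-23,23)])
```

```text
[ 580.2 -200.7  131.5]
shift cm [-8.403  1.284  9.562] rot [-0.0121 -0.0049  0.0097]
[371.6 281.4 391.5 323.3] [22.9 29.1] [ 7.  36.9]
[176.  323.4 192.3 287. ] [  7.  -35.1] [ 20.9 -28.6]
[212.9 375.2 218.9 405.5] [-14.6 -24.1] [-28.4 -22.8]
[434.3 332.3 463.2 336. ] [ 3.4 51.7] [ 1.9 61.7]
[182.4 200.9 102.2 267.2] [ 50.  -29.2] [ 28.  -56.5]
[356.8 160.8 361.3 188.2] [62.  21.9] [53.8 23.7]
[205.8 186.9 210.4 160.8] [ 54.3 -21.9] [ 62.  -20.1]
[214.8 270.7 219.3 360.7] [ 26.8 -20.9] [ -8.3 -21.5]
[349.7 326.8 352.1 265.6] [ 5.6 23. ] [28.5 22.5]
[221.8 149.8 249.5 147.1] [ 65.2 -16.6] [66.  -8.7]
[136.5 183.   76.1 232.4] [ 55.5 -42.1] [ 39.9 -62.6]
[359.9 189.2 356.  245.7] [53.5 23.3] [35.4 23.3]
[160.1 173.  181.8 200.2] [ 58.5 -34.9] [ 50.2 -29.3]
[348.4 373.1 348.4 338.1] [-13.7  23.7] [ 1.1 22.8]
[245.5 144.4 246.   98.1] [66.7 -9.9] [79.2 -9.3]
[212.5 266.8 207.  188. ] [ 28.1 -21.6] [ 53.9 -21.6]
[356.4 245.5 377.3 261.7] [35.4 23.4] [29.9 30.3]
[250.6 146.7 295.5 144.8] [66.1 -8.4] [66.6  4.3]
[206.  284.8 192.7 319.7] [ 21.7 -24.1] [  8.5 -29.4]
[374.7 319.7 361.2 284.9] [ 8.4 31.2] [21.6 25.8]
[313.1 161.  253.1 161.1] [61.9  9.4] [61.9 -7.8]
[169.8 197.5 148.5 172.8] [ 51.  -32.8] [ 58.5 -38.2]
[345.6 168.4 231.9 168.7] [59.8 18.8] [ 59.7 -14. ]
[328.1 226.4 239.4 226.3] [41.8 14.4] [ 41.9 -12.6]
[326.7 293.1 328.4 255.6] [18.6 14.8] [32.  14.9]
[324.9 334.3 326.7 295.6] [ 2.6 14.8] [17.6 14.9]
[348.1 162.1 319.4 161.8] [61.6 19.4] [61.7 11.2]
expected lid front edge px [array([201., 168.]), array([360., 168.])]
```

send_rows(
  series=[
    {"ax": -0.012,"ay": -0.005,"az": 0.01,"dx": -2,"dy": 1.2,"dz": 1.5,"hand": 1},
    {"ax": -0.012,"ay": -0.005,"az": 0.01,"dx": -4,"dy": 1.2,"dz": 3.5,"hand": 1},
    {"ax": -0.012,"ay": -0.005,"az": 0.01,"dx": -6,"dy": 1.2,"dz": 5.5,"hand": 1},
    {"ax": -0.012,"ay": -0.005,"az": 0.01,"dx": -8,"dy": 1.2,"dz": 7.5,"hand": 1},
    {"ax": -0.012,"ay": -0.005,"az": 0.01,"dx": -8.4,"dy": 1.2,"dz": 9,"hand": 1},
    {"ax": -0.012,"ay": -0.005,"az": 0.01,"dx": -8.4,"dy": 1.2,"dz": 9.5,"hand": 1},
    {"ax": -0.012,"ay": -0.005,"az": 0.01,"dx": -8.4,"dy": 1.2,"dz": 9.5,"hand": 1},
    {"ax": -0.012,"ay": -0.005,"az": 0.01,"dx": -8.4,"dy": 1.2,"dz": 9.5,"hand": 1},
    {"ax": -0.012,"ay": -0.005,"az": 0.01,"dx": -8.4,"dy": 1.2,"dz": 9.5,"hand": 1},
  ],
)

```text
clock: 18.75
eef_pos: [581.6, -202.4, 134.5]
tool_rot: [3.137, -0.439, 0.332]
force: [-0.2, -0.1, -2.9]
width: 45.0
gripper_force: 63.3
```

Run:
```python
from h import *
L=np.array([700.4,-158.45,236.7]);xf,yf,zf,F=frame(.332)
s=read_state(); print(s["eef_pos"].round(1),s["tool_rot"].round(4),s["width"],s["qd"].round(3))
delta(L-160*xf-41.5*zf,F)
```

```text
[ 581.6 -202.4  134.5] [ 3.1371 -0.4394  0.3317] 45.046969972401044 [ 0.006  0.    -0.001  0.003 -0.    -0.001  0.002]
shift cm [-0.201 -0.288  0.237] rot [ 0.0046 -0.0031 -0.0003]
```

send_rows(
  series=[
    {"ax": 0.004,"ay": -0.003,"az": 0,"dx": -0.2,"dy": -0.28,"dz": 0.23,"hand": 1},
    {"ax": 0.004,"ay": -0.003,"az": 0,"dx": -0.2,"dy": -0.28,"dz": 0.23,"hand": 1},
    {"ax": 0.004,"ay": -0.003,"az": 0,"dx": -0.2,"dy": -0.28,"dz": 0.23,"hand": 1},
    {"ax": 0.004,"ay": -0.003,"az": 0,"dx": -0.2,"dy": -0.28,"dz": 0.23,"hand": 1},
  ],
)

```text
clock: 19.15
eef_pos: [579.0, -200.4, 130.4]
tool_rot: [-3.14, -0.435, 0.33]
force: [-0.4, -0.2, -2.6]
width: 45.4
gripper_force: 63.3
```

Run:
```python
from h import *
L=np.array([700.4,-158.45,236.7]);xf,yf,zf,F=frame(.332)
s=read_state(); print(s["eef_pos"].round(1),s["tool_rot"].round(4),s["width"],s["qd"].round(3))
delta(L-160*xf-41.5*zf,F)
o=np.zeros((600,800,3),np.uint8)
for i,(n,r,x) in enumerate((("side",90,190),("top",90,270))):
    p,c=snap(n,n+"F"); w,h=(130,97)
    a=cv2.resize(cv2.imread(f"pics/{n}F.png")[r:r+h*1,x:x+w],(w*6//2*2,h*6//2*2),interpolation=cv2.INTER_CUBIC)
    a=cv2.resize(a,(400 if False else 780 if i==0 else 780, 300 if False else 582)); cv2.imwrite(f"pics/{n}Fc.png",a)
    C=L-160*xf+4.5*zf
    P=lambda X:(lambda q:(q[:2]/q[2]).round(1))(c[0]@(c[1]@X+c[2]))
    print(n,"lens",P(L),"focus",P(L-100*xf),"corners",{(sx,sy,sz):P(C+60*sx*xf+23*sy*yf+20*sz*zf).tolist() for sx in (-1,1) for sy in (-1,1) for sz in (-1,1)})
    g=cv2.imread(f"pics/{n}F.png",0)
    for a in cv2.createLineSegmentDetector().detect(g)[0][:,0]:
        q=P(C); l=np.hypot(*(a[2:]-a[:2]))
        if abs(a[0]-q[0])<60 and abs(a[1]-q[1])<50 and l>12: print("  ",a.round(1))
A=cv2.imread("pics/sideFc.png");B=cv2.imread("pics/topFc.png")
cv2.imwrite("pics/v7.png",np.hstack([cv2.resize(A,(400,298)),cv2.resize(B,(400,298))]))
```

```text
[ 579.  -200.4  130.4] [-3.1403 -0.4352  0.3299] 45.44588982818707 [-0.     0.003  0.    -0.001 -0.    -0.     0.   ]
shift cm [ 0.129 -0.006 -0.055] rot [-0.0003  0.0011 -0.0019]
side lens [234.5 133.6] focus [275.5 154.9] corners {(-1, -1, -1): [322.1, 181.2], (-1, -1, 1): [330.5, 167.1], (-1, 1, -1): [319.6, 190.3], (-1, 1, 1): [328.2, 175.9], (1, -1, -1): [274.7, 156.5], (1, -1, 1): [282.2, 141.9], (1, 1, -1): [270.4, 164.9], (1, 1, 1): [278.1, 149.8]}
   [287.1 175.3 219.4 165.3]
   [299.6 159.4 311.  127.8]
   [329.3 136.4 310.3 165.4]
   [356.9 192.1 359.6 165.6]
   [251.2 214.1 238.5 240.2]
   [360.3 165.4 395.2 132.7]
   [295.1 173.9 300.1 160.1]
   [349.2 206.2 377.9 209.7]
   [311.7 185.1 298.2 182.5]
   [305.8 165.7 300.6 176.9]
   [341.8 156.9 339.3 190.7]
   [330.8 172.  320.5 191.2]
   [317.2 132.4 313.2 144.4]
   [261.9 143.3 283.1 145.4]
   [316.2 159.3 331.1 162.8]
   [278.  152.2 296.5 161.3]
   [274.6 133.5 263.  140.3]
   [271.8 163.1 277.3 152.1]
   [296.7 137.8 275.5 133.5]
top lens [335.7 126.9] focus [346.9 166.2] corners {(-1, -1, -1): [366.7, 206.6], (-1, -1, 1): [371.3, 210.7], (-1, 1, -1): [349.5, 212.6], (-1, 1, 1): [353.6, 216.9], (1, -1, -1): [354.2, 162.0], (1, -1, 1): [358.5, 164.9], (1, 1, -1): [336.5, 168.1], (1, 1, 1): [340.4, 171.2]}
   [331.8 208.1 335.  195.8]
   [375.4 181.  388.1 183.2]
   [341.9 191.3 354.3 190.9]
   [337.3 168.2 353.4 162.8]
   [388.1 201.8 405.9 196.5]
   [408.1 196.9 419.8 221. ]
   [339.7 189.9 336.4 169.3]
   [348.3 151.  310.6 164.2]
   [340.3 171.6 345.7 189.7]
   [308.6 162.9 296.1 129.2]
   [353.7 222.9 345.6 207.5]
   [400.9 209.8 383.2 221.4]
   [355.6 166.7 341.8 170.5]
   [358.7 217.7 351.  207.8]
   [367.  193.2 358.8 204. ]
   [358.  165.3 362.4 179.6]
   [408.3 218.4 394.7 228.6]
   [383.3 237.2 404.9 225.6]
   [374.2 212.8 387.7 202.6]
   [387.  223.3 402.  212. ]
```

View pics/v7.png

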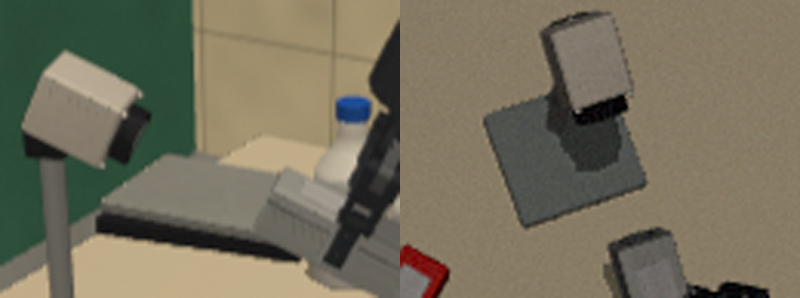

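The side and top views show the case held before the lens with its end facing it. Its edges lie within about 1 mm of the prediction, so only a small trim is needed.

send_rows(
  series=[
    {"ax": 0,"ay": 0.001,"az": -0.002,"dx": 0.07,"dy": 0,"dz": 0.07,"hand": 1},
    {"ax": 0,"ay": 0.001,"az": -0.002,"dx": 0.07,"dy": 0,"dz": 0.07,"hand": 1},
    {"ax": 0,"ay": 0.001,"az": -0.002,"dx": 0.07,"dy": 0,"dz": 0.07,"hand": 1},
    {"ax": 0,"ay": 0.001,"az": -0.002,"dx": 0.07,"dy": 0,"dz": 0.07,"hand": 1},
    {"ax": 0,"ay": 0.001,"az": -0.002,"dx": 0.07,"dy": 0,"dz": 0.07,"hand": 1},
    {"ax": 0,"ay": 0.001,"az": -0.002,"dx": 0.07,"dy": 0,"dz": 0.07,"hand": 1},
    {"ax": 0,"ay": 0.001,"az": -0.002,"dx": 0.07,"dy": 0,"dz": 0.07,"hand": 1},
    {"ax": 0,"ay": 0.001,"az": -0.002,"dx": 0.07,"dy": 0,"dz": 0.07,"hand": 1},
  ],
)

```text
clock: 20.05
eef_pos: [579.8, -199.9, 130.0]
tool_rot: [-3.141, -0.436, 0.332]
force: [0.0, 0.1, -3.2]
width: 45.5
gripper_force: 63.3
```

Run:
```python
from h import *
L=np.array([700.4,-158.45,235.3]);xf,yf,zf,F=frame(.332)
s=read_state(); print(s["eef_pos"].round(1),s["tool_rot"].round(4),s["width"],s["qd"].round(3))
delta(L-160*xf-41.5*zf,F)
```

```text
[ 579.8 -199.9  130. ] [-3.141  -0.4361  0.3322] 45.452128837284704 [-0.001  0.002  0.    -0.     0.001 -0.002 -0.001]
shift cm [ 0.005  0.01  -0.01 ] rot [-0.0007  0.0002  0.0002]
```

Within 0.2 mm of the target and still, so I'm handing in.

```bash
python3 -c "from cell import *; print(finish_job())"
```

```text
the job is handed in; nothing more can be done
None
```

The case was pushed square against both side stops and the end stop, then picked up; it is now held still with its window about 100 mm in front of the lens and facing it, and the job is handed in with no verdict returned. On the first grasp the fingers shut on the lid (about 14 N) and the case did not move.

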